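# Park the objective lens in the socket that is really empty

## Task

Take the microscope objective out of its ring stand and park it, nose down, in the one socket of the grey block that is really empty, pressed fully home so that its shoulder lies flush on the block, then let go of it. Three of the four sockets still hold a leftover metal spacer that cannot be seen under the dust membranes, so feel for it with the barrel, gently and slowly: push just enough to get past the spring ball in each socket, never push with more than 25 N, and if it stops short, draw it out and try another socket. Keep the lens upright and leave the other things on the table where they are.

Things in the scene. Friction and masses are not known exactly. Their poses are not given: they have to be found in the camera images.
- objective: microscope objective, rigid, round, about 0.15 kg, 76 mm tall, upright, nose down, in the stand. Origin: centre of the nose face; z up its axis. From the nose up: steel barrel 22 mm diameter, 34 mm long, nose rim bevelled 3 mm; flat shoulder; wide body 34 mm diameter from 34 to 70 mm, the part to grip, tool centre 54 to 60 mm above the origin; thread 20 mm diameter, 6 mm
- shoulder (a point): centre of the objective's flat shoulder, on its axis, 34 mm above the nose; the shoulder lies on the block's top face when the objective is fully home
- stand: fixed dark steel ring, 50 mm outside diameter, 40 mm tall, straight hole 27 mm diameter; the objective hangs in it at the start, shoulder on the rim. Origin: centre of the underside
- base: fixed dark steel base plate 125 x 125 x 6 mm, carrying the block 8 mm higher on four short posts. In the gap lies a sprung plate, the floor of all four sockets; it gives 1 mm per 6 N and bottoms after 4 mm. Origin: centre of the underside. What stands in a socket passes the push on to the plate: it must not be loaded with more than 25 N
- block: fixed grey parking block 105 x 105 x 48 mm over the base plate, with four identical round sockets, 2 x 2, 48 mm apart. Origin: centre of the underside, 14 mm above the table, x and y along its sides. Sockets: 23.5 mm diameter (0.75 mm play all round the barrel), mouth bevelled 2 mm, 48 mm deep. 3 mm inside each mouth a black slit dust membrane hides the inside; it gives way without force
- socket0 (a point): mouth centre of a socket, 62 mm above the table, at x -24, y -24 mm in the block's frame. In every socket a small spring ball in the side wall, 10 mm below the top face (6 to 14 mm), pushes sideways on the barrel with 4 to 8 N: the barrel goes on past it against a steady drag of 2 to 6 N and does not sink by its own weight, it has to be pressed down
- socket1 (a point): mouth centre of a socket, 62 mm above the table, at x -24, y +24 mm in the block's frame. Three sockets, other ones each time, hold a leftover spacer: a loose metal cylinder 20 mm diameter, 24 mm tall, standing on the sprung floor. There the barrel meets it 24 mm down, 10 mm short of home, and the force climbs 6 N per mm. The spacers are to stay
- socket2 (a point): mouth centre of a socket, 62 mm above the table, at x +24, y -24 mm in the block's frame. The one empty socket has only a thin pad on its floor, 43 mm below the top face, which the 34 mm barrel does not reach: there the shoulder comes down on the block's top face
- socket3 (a point): mouth centre of a socket, 62 mm above the table, at x +24, y +24 mm in the block's frame. Whichever socket is tried, what is in it must not be pushed with more than 25 N; a slow descent (under 20 mm/s) with a force stop at 10 to 13 N keeps to that. The pushes of the barrel on the socket's walls, ball and rim should stay below 80 N added up
- eyepiece: bystander, loose: black eyepiece, 38 mm diameter, 50 mm tall; origin at the centre of the underside
- jar: bystander, loose: amber jar with blue cap, 56 mm diameter, 85 mm tall; origin at the centre of the underside
- washbottle: bystander, loose: white bottle with blue cap, 66 mm diameter, 170 mm tall; origin at the centre of the underside
- slidebox: bystander, loose: wooden slide box 80 x 60 x 30 mm; origin at the centre of the underside
- petri: bystander, loose: clear closed petri dish, 90 mm diameter, 15 mm tall; origin at the centre of the underside
- screwdriver: bystander, loose: screwdriver with black handle, lying along its own x, about 200 mm long and under 35 mm high; origin below its middle
- dustcap: bystander, loose: black dust cap, 28 mm diameter, 14 mm tall; origin at the centre of the underside
Mind the look-alikes: they are no part of the job. What is shaped like the objective but red is not meant. What is shaped like the stand but pink is not meant.

How it is judged:
On the way, in this order (a step that is already met when the one before it is completed fails the run):
1. the objective is lifted clear of its stand, its nose above the rim (z of objective in the frame of stand above 0.045 m), for 0.1 s.
2. the objective is home in a socket: shoulder on the block's top face ((horizontal distance between objective and socket0 below 0.003 m or horizontal distance between objective and socket1 below 0.003 m or horizontal distance between objective and socket2 below 0.003 m or horizontal distance between objective and socket3 below 0.003 m) and z of shoulder in the frame of block between 0.045 and 0.05 m and angle between objective's own z axis and vertical below 0.06 rad), for 0.2 s.
At the end, for the whole second after the job is handed in: The objective stands upright (within 0.06 rad) in one of the four sockets, on its axis within 3 mm, its shoulder within 2 mm above the block's top face, let go and at rest (all of step 2 and linear speed of objective below 0.01 m/s and contact force between objective and the fingers below 0.1 N); the robot touches nothing.
It fails at once if what stands in a socket is pushed down on its sprung floor with more than 25 N (contact force between base and anything else above 25 N).
It fails at once if the block is forced: all contact forces on its walls, rims and balls add up to more than 80 N (contact force between block and anything else above 80 N).
It fails at once if the objective is tipped more than 0.6 rad (angle between objective's own z axis and vertical above 0.6 rad).
It fails at once if a bystander is moved by more than 30 mm (distance of any of eyepiece, jar, washbottle, slidebox, petri, screwdriver, dustcap from where it was at the start of the episode above 0.03 m).
It also fails if it takes over 64 s, if anything falls off the work surface, if the arm or the gripper's body presses on something with over 40 N, if the wrist force passes 120 N, or if a joint passes its speed limit or range.

## Robot

A 7-joint arm with a two-finger parallel gripper is mounted at the origin on the work surface. World frame = base frame: x ahead of the robot, y to its left, z up, the work surface at z = 0. Lengths are in m, angles in rad, forces in N, time in s.
With the tool pointing down it reaches from about 0.35 to 0.9 m from the base axis. Payload 8.1 kg.
Tool frame: the origin (TCP) lies between the finger pads, 19 mm behind the fingertips; this is the grasp point; z points along the fingers, y is the line along which they close (so a half turn about z gives the same grasp; the last joint's range is limited). The gripper opens to 92 mm and grips with 3 to 60 N. Pads are 19 mm wide; open, the fingers measure 130 mm over their backs; the gripper's body (75 mm by 190 mm) begins 47 mm behind the grasp point.
Start: joints at [-0.103, 0.434, 0.025, 1.573, -0.012, 1.134, -0.075], TCP at [0.625, -0, 0.246] pointing down, gripper open.
Joint ranges: [-2.62, 2.62], [-0.44, 2.09], [-1.27, 1.32], [0.08, 2.57], [-1.32, 4.46], [0.12, 2], [-2.74, 2.74]. Speed limits (rad/s): [2.22, 2.22, 3.01, 3.01, 3.14, 3.14, 3.14].

## Interface

Orientations are given as a rotation vector (axis times angle).
In Python, from cell import arm gives the robot as it stands.
- The arm moves only by the tool carry_out, never from a script. Its arguments are lists of equal length, an entry for each row: "claw": the finger opening in cm, from 0 to 9.18; "delta_pos": the shift along the tool's x, y, z in cm, a list of three; "angular": the turn, a rotation vector about the tool's x, y, z in rad, a list of three. In form: {"claw": [claw, ...], "delta_pos": [[dx, dy, dz], ...], "angular": [[ax, ay, az], ...]}. A call has 1 to 20 rows; each row shifts and turns the commanded pose from where the row before left it, along the tool's axes as they then stand; what a row does not reach is not made up. A row lasts 1/10 s, in which the tool goes at most 50 mm and 8.59 degrees, less where a joint would pass 70% of its speed; a pose out of reach is approached as far as the arm can. A call with a gripper value outside its range is refused whole. The fingers move at their own pace and stop on an object; "force" is the grip in N (left out, the last holds). Time passes only in rows, so rows that do not move let the fingers close. It gives the time, the measured TCP pose, the force, the opening and the grip force at its end, in the units of the state.
- arm.observe(): the state, without advancing time (a new reading comes with each control period).
- arm.get_image(name): name is "scene" or "side" or "wrist"; returns a dict with "frame" (480x640x3 uint8, red, green, blue), "mtx" (3x3 intrinsics, pixels), "T" (4x4, takes a point from camera to world coordinates). Camera axes: x right, y down, z forward; pixel columns grow to the right and rows downward; lengths in m; the calibration is good to about 2 mm. The wrist camera is an equidistant fisheye: a pixel r from the principal point sees the ray r / f radians off the axis. A picture is of the moment at which its call begins. There is no depth.
- arm.sign_off(): hands the job in; it is judged then, once.
Trained networks look in a picture, given as the dict that the camera call returned (one of the last four; its "shot" number tells which), for a name from the list of things; names that differ only in an ending like _2 or _b are one class to them, and where a whole thing is asked for, a point or a joint stands for the part that bears it (a point fixed in the world has none). Each returns a list of dicts, best first, with "conf" (0 to 1); they miss things now and then, are a little off and sometimes report something else, mostly with a low value. They report only what shows in the picture. A call takes as long as a camera call. They do not tell look-alikes from the thing itself.
- arm.look_for(label, picture): "centre" ([column, row] as shares, 0 to 1, of the picture: columns of its width, rows of its height, amid what is visible of it).
- arm.trace(label, picture): "region" (480x640 bool, what is visible of it) and "centre" ([column, row] as shares, 0 to 1, of the picture: columns of its width, rows of its height, amid what is visible of it).
- arm.place_of(label, picture): "centre" ([column, row] as shares, 0 to 1, of the picture: columns of its width, rows of its height: a listed point, or the origin of a listed thing).
The state is a dict: "clock": time; "joints": joint angles; "dq": joint speeds; "joint_efforts": joint torques, N m; "position": TCP position; "ee_rot": TCP orientation; "force": force on the tool from outside, world axes, zero at the start; "ft_torque": the same for the moment, N m; "width": opening from 0.0 (shut) to 1.0 (fully open); "gripper_force": force on a finger pad.
Only numpy, scipy, OpenCV 4.12 (cv2) and the standard library are available. Lean on these libraries where they do the work, as an engineer would, in place of code of your own. Each camera call takes 0.05 s, during which the arm holds its last target. There are 200 camera calls.

## Working session

There is one attempt and no reset: what is moved stays moved. The work goes in short steps, Python scripts to look and compute and a tool call to move; the robot and the scene stay as the last step left them, time stands still between calls to the robot, and variables do not carry over. Pictures are saved under pics/ and viewed, at most 10 in all, crops included, and the job is handed in when it is done.

Besides the shell and the picture viewer there is one more tool, called after "Emit:" as name(argument=value, ...) on one line, values as JSON. carry_out: Moves the arm, as the interface text tells. Its arguments: {"type":"object","properties":{"claw":{"type":"array","items":{"type":"number"}},"delta_pos":{"type":"array","items":{"type":"array","items":{"type":"number"}}},"angular":{"type":"array","items":{"type":"array","items":{"type":"number"}}},"force":{"type":"number"}},"required":["claw","delta_pos","angular"]}

```bash
mkdir -p pics
cat > h.py <<'E'
import numpy as np, cv2
from cell import arm
def save(p,n): cv2.imwrite(f'pics/{n}.png',p['frame'][:,:,::-1])
def ray(p,uv,fish=False):
    K=p['mtx'];T=p['T'];x=(uv[0]-K[0,2])/K[0,0];y=(uv[1]-K[1,2])/K[1,1]
    if fish:
        r=np.hypot(x,y);d=np.array([x*np.sinc(r/np.pi),y*np.sinc(r/np.pi),np.cos(r)])
    else: d=np.array([x,y,1.])
    d=T[:3,:3]@d;return T[:3,3],d/np.linalg.norm(d)
def tri(rs):
    A=0;b=0
    for o,d in rs:
        P=np.eye(3)-np.outer(d,d);A=A+P;b=b+P@o
    X=np.linalg.solve(A,b);return X,[np.linalg.norm((np.eye(3)-np.outer(d,d))@(X-o)) for o,d in rs]
def atz(r,z): o,d=r;return o+d*(z-o[2])/d[2]
def px(c): return np.array(c['centre'])*[640,480]
E
python3 - <<'E'
from h import *
o=arm.observe();print(o['clock'],o['position'],o['ee_rot'],o['force'])
P={n:arm.get_image(n) for n in('scene','side','wrist')}
for n,p in P.items():
    save(p,n+'0')
    for l in('objective','stand','shoulder','block','base','socket0','socket1','socket2','socket3'):
        print(n,l,[(px(c).round(1).tolist(),round(c['conf'],2)) for c in arm.place_of(l,p)[:4]])
cv2.imwrite('pics/both.png',cv2.resize(np.vstack([P['scene']['frame'],P['side']['frame']])[:,:,::-1],(400,600)))
E
```

```text
0.0 [ 6.24519573e-01 -7.73776424e-05  2.44748672e-01] [-2.22086041e+00 -2.22062587e+00  1.88192653e-03] [ 0.98777387 -0.69598676 -0.03467656]
scene objective [([201.1, 339.7], 0.8), ([231.2, 307.1], 0.64)]
scene stand [([229.9, 312.4], 0.8), ([262.4, 281.3], 0.58), ([375.1, 173.3], 0.2)]
scene shoulder [([199.9, 325.0], 0.76), ([224.3, 296.8], 0.73)]
scene block [([329.9, 246.1], 0.58)]
scene base [([332.8, 252.0], 0.63)]
scene socket0 [([346.6, 230.2], 0.83), ([328.4, 223.3], 0.81), ([316.7, 235.1], 0.77), ([335.5, 243.4], 0.59)]
scene socket1 [([346.6, 230.2], 0.83), ([328.4, 223.3], 0.81), ([316.7, 235.1], 0.77), ([335.5, 243.4], 0.59)]
scene socket2 [([346.6, 230.2], 0.83), ([328.4, 223.3], 0.81), ([316.7, 235.1], 0.77), ([335.5, 243.4], 0.59)]
scene socket3 [([346.6, 230.2], 0.83), ([328.4, 223.3], 0.81), ([316.7, 235.1], 0.77), ([335.5, 243.4], 0.59)]
side objective [([354.8, 213.3], 0.75), ([356.6, 230.8], 0.53), ([318.2, 209.6], 0.39), ([322.0, 280.5], 0.25)]
side stand [([347.1, 250.5], 0.94), ([357.3, 229.6], 0.68)]
side shoulder [([356.0, 219.0], 0.74), ([355.1, 200.8], 0.
[... 452 characters left out ...]
 262.4], 0.79), ([322.0, 278.1], 0.76), ([304.8, 266.4], 0.75)]
wrist objective [([257.3, 374.6], 0.31)]
wrist stand [([257.0, 377.0], 0.71), ([242.5, 314.7], 0.68)]
wrist shoulder [([254.7, 396.6], 0.86)]
wrist block [([263.3, 172.2], 0.77)]
wrist base []
wrist socket0 [([228.3, 154.7], 0.94), ([279.3, 143.1], 0.71), ([235.8, 207.8], 0.67), ([289.8, 197.8], 0.56)]
wrist socket1 [([228.3, 154.7], 0.94), ([279.3, 143.1], 0.71), ([235.8, 207.8], 0.67), ([289.8, 197.8], 0.56)]
wrist socket2 [([228.3, 154.7], 0.94), ([279.3, 143.1], 0.71), ([235.8, 207.8], 0.67), ([289.8, 197.8], 0.56)]
wrist socket3 [([228.3, 154.7], 0.94), ([279.3, 143.1], 0.71), ([235.8, 207.8], 0.67), ([289.8, 197.8], 0.56)]
```

View pics/scene0.png

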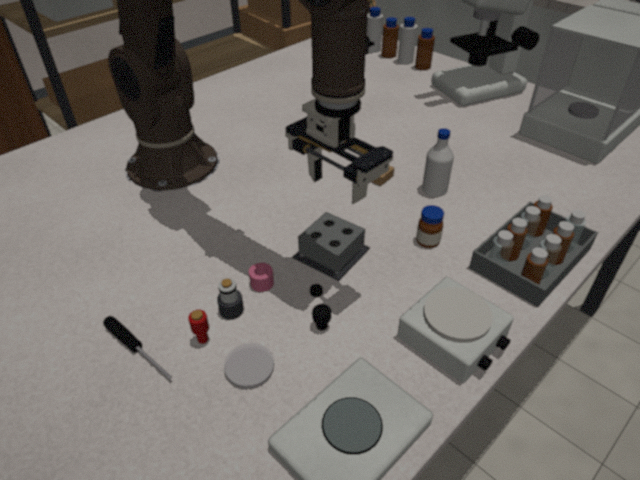

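View pics/wrist0.png

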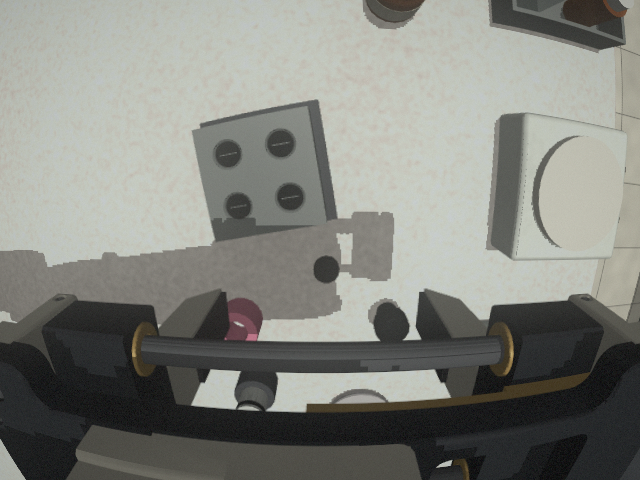

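View pics/side0.png

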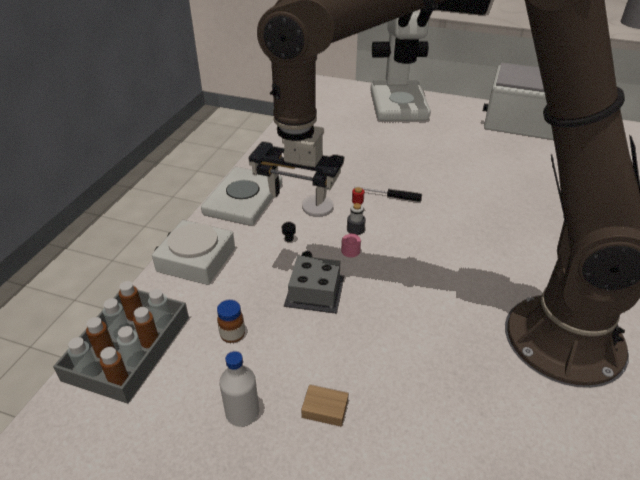

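Candidates: the grey objective in the dark ring is at scene (230,298), side (356,218) and wrist (255,395). The red look-alike is at scene (200,325), side (358,197). The pink ring, which is not the stand, is at scene (262,278), side (351,245). I choose the grey one.

Run:
```python
from h import *
P={n:arm.get_image(n) for n in('scene','side','wrist')}
for n,p in P.items():
    f=n=='wrist'
    print(n,'cam',p['T'][:3,3].round(3))
    for l,z in(('shoulder',.04),('stand',0),('objective',.006),('block',.014),('base',0),('socket0',.062),('eyepiece',0),('dustcap',0),('petri',0)):
        print(n,l,[(px(c).round(1).tolist(),round(c['conf'],2),atz(ray(p,px(c),f),z).round(4).tolist()) for c in arm.place_of(l,p)[:4]])
a=P['scene']['frame'][265:350,170:290];b=P['side']['frame'][170:255,300:420]
cv2.imwrite('pics/crop.png',cv2.resize(np.vstack([a,b])[:,:,::-1],None,fx=3.4,fy=3.4,interpolation=cv2.INTER_CUBIC))
```

```text
scene cam [ 1.151 -0.56   0.785]
scene shoulder [([197.8, 328.6], 0.7, [0.5647, -0.2999, 0.04]), ([226.1, 296.7], 0.66, [0.5387, -0.2154, 0.04])]
scene stand [([262.7, 282.8], 0.69, [0.5295, -0.1187, 0.0]), ([229.8, 312.5], 0.67, [0.545, -0.2174, 0.0]), ([432.4, 188.2], 0.4, [0.5846, 0.406, 0.0]), ([229.6, 306.3], 0.38, [0.5317, -0.2077, 0.0])]
scene objective [([230.4, 308.7], 0.96, [0.5426, -0.2132, 0.006]), ([200.9, 341.0], 0.73, [0.5665, -0.301, 0.006])]
scene block [([334.1, 247.9], 0.94, [0.572, 0.0536, 0.014])]
scene base [([329.8, 252.6], 0.89, [0.5653, 0.047, 0.0])]
scene socket0 [([344.5, 231.4], 0.82, [0.5876, 0.0691, 0.062]), ([334.7, 240.6], 0.68, [0.5931, 0.0329, 0.062]), ([328.5, 221.9], 0.62, [0.5406, 0.0681, 0.062]), ([316.9, 238.4], 0.6, [0.5614, 0.0116, 0.062])]
scene eyepiece [([319.4, 325.1], 0.64, [0.6944, -0.1149, 0.0])]
scene dustcap [([315.7, 293.6], 0.5, [0.6308, -0.0621, 0.0])]
scene petri [([251.8, 366.9], 0.89, [0.6753, -0.2682, 0.0])]
side cam [0.255 0.919 0.933]
side shoulder [([357.0, 200.8], 0.68, [0.5625, -0.2899, 0.04]), ([355.4, 220.3], 0.5, [0.541
[... 1032 characters left out ...]
06, -0.2148, 0.0]), ([241.5, 311.8], 0.63, [0.53, -0.1181, 0.0]), ([235.9, 206.8], 0.23, [0.5326, 0.0069, 0.0])]
wrist objective [([258.8, 378.0], 0.66, [0.5446, -0.2105, 0.006])]
wrist block [([265.9, 170.1], 0.94, [0.5688, 0.0468, 0.014]), ([225.3, 155.0], 0.18, [0.5271, 0.0635, 0.014])]
wrist base []
wrist socket0 [([290.3, 196.9], 0.9, [0.5972, 0.027, 0.062]), ([225.7, 154.2], 0.77, [0.5403, 0.0664, 0.062]), ([234.1, 205.7], 0.68, [0.546, 0.0197, 0.062]), ([277.3, 143.9], 0.6, [0.5866, 0.0739, 0.062])]
wrist eyepiece []
wrist dustcap [([323.7, 267.6], 0.87, [0.6269, -0.062, 0.0])]
wrist petri [([360.1, 410.0], 0.74, [0.6767, -0.2702, 0.0]), ([249.9, 395.8], 0.72, [0.5283, -0.2466, 0.0])]
```

View pics/crop.png

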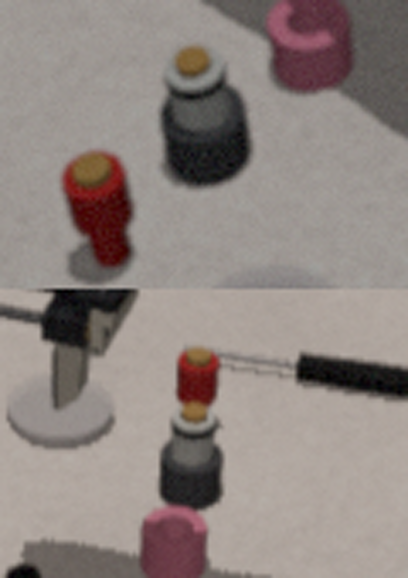

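The crop confirms it: grey objective in the dark ring, red and pink objects separate. Next I centre the wrist camera over the block, then over the lens.

Emit:
carry_out(claw=[9.0,9.0,9.0,9.0,9.0], delta_pos=[[-1.1,-1.9,0],[-1.1,-1.9,0],[-1.1,-1.9,0],[0,0,0],[0,0,0]], angular=[[0,0,0],[0,0,0],[0,0,0],[0,0,0],[0,0,0]])

```text
clock: 3.5
position: [0.5682, -0.0331, 0.2459]
ee_rot: [2.222, 2.22, 0.001]
force: [-0.3, 0.6, -0.9]
width: 0.979
gripper_force: 0.0
```

```bash
cat > sock.py <<'E'
from h import *
import sys,json
ps=[]
for k in range(3):
    p=arm.get_image('wrist')
    ps.append(p); print(p['T'][:3,3].round(4))
    r=[(round(c['conf'],2),px(c).round(1).tolist(),atz(ray(p,px(c),True),.062).round(4).tolist()) for c in arm.place_of('socket0',p)]
    for x in r: print(x)
save(p,sys.argv[1]); print(arm.observe()['position'],arm.observe()['ee_rot'])
g=cv2.medianBlur(cv2.cvtColor(p['frame'],cv2.COLOR_RGB2GRAY),3)
c=cv2.HoughCircles(g,cv2.HOUGH_GRADIENT,1,30,param1=80,param2=18,minRadius=9,maxRadius=24)
if c is not None:
    for u in c[0]: print('hough',u.round(1),atz(ray(p,u[:2],True),.062).round(4))
E
python3 sock.py w1
```

```text
[0.5688 0.0468 0.3858]
(0.93, [295.9, 169.8], [0.5458, 0.0179, 0.062])
(0.73, [352.9, 158.4], [0.5953, 0.0279, 0.062])
(0.71, [289.6, 115.3], [0.5408, 0.0657, 0.062])
(0.66, [343.7, 104.1], [0.5871, 0.0753, 0.062])
[0.5692 0.0475 0.3856]
(0.94, [295.8, 167.7], [0.5462, 0.0205, 0.062])
(0.79, [353.6, 160.7], [0.5963, 0.0267, 0.062])
(0.72, [289.0, 116.6], [0.5407, 0.0652, 0.062])
(0.56, [344.7, 106.9], [0.5883, 0.0736, 0.062])
[0.5692 0.0475 0.3854]
(0.87, [344.1, 105.6], [0.5876, 0.0747, 0.062])
(0.86, [351.4, 163.3], [0.5942, 0.0244, 0.062])
(0.8, [298.7, 169.2], [0.5485, 0.0191, 0.062])
(0.75, [289.0, 116.1], [0.5405, 0.0656, 0.062])
[ 0.5684162  -0.03257451  0.24534854] [-2.22075595e+00 -2.22197129e+00 -4.30652414e-05]
hough [353.5 159.5  14.1] [0.596  0.0277 0.062 ]
hough [286.5 293.5  22.3] [ 0.5349 -0.0979  0.062 ]
hough [290.5 114.5  14.4] [0.5418 0.067  0.062 ]
hough [378.5 240.5  13.4] [ 0.6203 -0.0453  0.062 ]
hough [345.5 105.5  14.1] [0.5888 0.0748 0.062 ]
hough [299.5 168.5  14.4] [0.5492 0.0197 0.062 ]
hough [297.5 395.5  16.7] [ 0.5417 -0.2234  0.062 ]
hough [435.5 285.5  10.3] [ 0.6794 -0.0906  0.062 ]
```

View pics/w1.png

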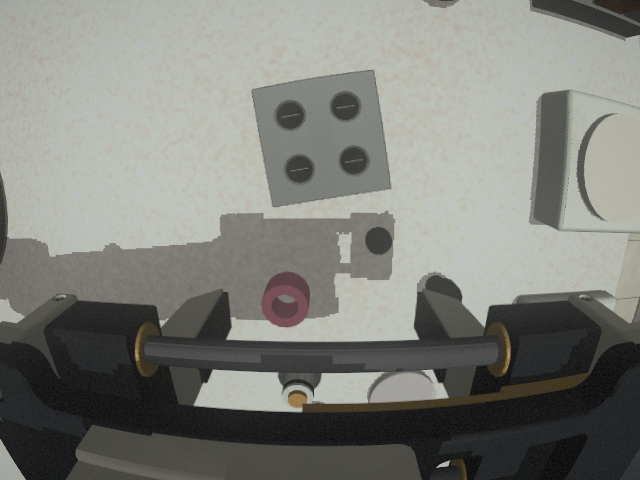

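The wrist view shows the four sockets at (290,115), (345,105), (299,169) and (353,160), and the circle fit agrees with the networks. The lens thread is at (297,395). Now over to the lens.

Emit:
carry_out(claw=[9.0,9.0,9.0,9.0,9.0,9.0,9.0,9.0,9.0,9.0], delta_pos=[[-3.2,-0.35,0],[-3.2,-0.35,0],[-3.2,-0.35,0],[-3.2,-0.35,0],[-3.2,-0.35,0],[-3.2,-0.35,0],[-3.2,-0.3,0],[-3.2,-0.3,0],[0,0,0],[0,0,0]], angular=[[0,0,0],[0,0,0],[0,0,0],[0,0,0],[0,0,0],[0,0,0],[0,0,0],[0,0,0],[0,0,0],[0,0,0]])

```text
clock: 4.8
position: [0.5409, -0.2896, 0.2452]
ee_rot: [-2.223, -2.219, 0.0]
force: [0.5, 1.5, 0.8]
width: 0.982
gripper_force: 0.0
```

Run:
```python
from h import *
p=arm.get_image('wrist');save(p,'w2');print(arm.observe()['position'],p['T'][:3,3])
for l,z in(('shoulder',.04),('stand',0),('objective',.006)):
    print(l,[(px(c).round(1).tolist(),round(c['conf'],2),atz(ray(p,px(c),True),z).round(4).tolist()) for c in arm.place_of(l,p)[:4]])
g=cv2.cvtColor(p['frame'],cv2.COLOR_RGB2GRAY)
for c in (cv2.HoughCircles(g,cv2.HOUGH_GRADIENT,1,8,param1=80,param2=16,minRadius=9,maxRadius=35)[0]):
    if 200<c[0]<420 and 20<c[1]<260: print('hough',c.round(1),[atz(ray(p,c[:2],True),z).round(4)[:2] for z in(.04,.076,.082)])
cv2.imwrite('pics/w2c.png',cv2.resize(p['frame'][60:260,200:440,::-1],None,fx=3,fy=3))
```

```text
[ 0.54131992 -0.28829763  0.24524897] [ 0.54179731 -0.20967591  0.38510545]
shoulder [([342.4, 221.9], 0.91, [0.5604, -0.2904, 0.04])]
stand [([312.3, 52.5], 0.91, [0.5314, -0.121, 0.0])]
objective [([342.5, 219.8], 0.96, [0.5623, -0.296, 0.006]), ([327.2, 141.8], 0.87, [0.5462, -0.215, 0.006])]
hough [310.5  48.5  27.7] [array([ 0.5308, -0.1263]), array([ 0.5319, -0.135 ]), array([ 0.5321, -0.1364])]
hough [324.5 140.5  19.6] [array([ 0.5434, -0.2133]), array([ 0.5432, -0.213 ]), array([ 0.5432, -0.2129])]
hough [347.5 228.5  20.5] [array([ 0.5654, -0.2968]), array([ 0.5629, -0.2878]), array([ 0.5625, -0.2862])]
hough [307.5  57.5  23.8] [array([ 0.528, -0.135]), array([ 0.5295, -0.1428]), array([ 0.5297, -0.1441])]
hough [309.5  40.5  29.3] [array([ 0.5299, -0.1183]), array([ 0.5311, -0.1279]), array([ 0.5313, -0.1295])]
hough [347.5 237.5  11.6] [array([ 0.5655, -0.3058]), array([ 0.563 , -0.2958]), array([ 0.5626, -0.2941])]
hough [316.5 138.5  19.9] [array([ 0.5361, -0.2115]), array([ 0.5367, -0.2113]), array([ 0.5368, -0.2112])]
hough [339.5 228.5  22.1] [array([ 0.5577, -0.2968]), array([ 0.556 , -0.2878]), array([ 0.5557, -0.2862])]
hough [326.5 132.5  19.4] [array([ 0.5452, -0.2059]), array([ 0.5449, -0.2063]), array([ 0.5448, -0.2064])]
hough [322.5 148.5  19.9] [array([ 0.5415, -0.2208]), array([ 0.5416, -0.2196]), array([ 0.5416, -0.2194])]
hough [316.5  56.5  18.3] [array([ 0.5362, -0.1341]), array([ 0.5368, -0.142 ]), array([ 0.5369, -0.1433])]
hough [298.5  61.5  13.8] [array([ 0.5198, -0.1387]), array([ 0.5221, -0.1461]), array([ 0.5225, -0.1474])]
hough [337.5 236.5  10.6] [array([ 0.5558, -0.3048]), array([ 0.5544, -0.2949]), array([ 0.5541, -0.2932])]
```

View pics/w2c.png

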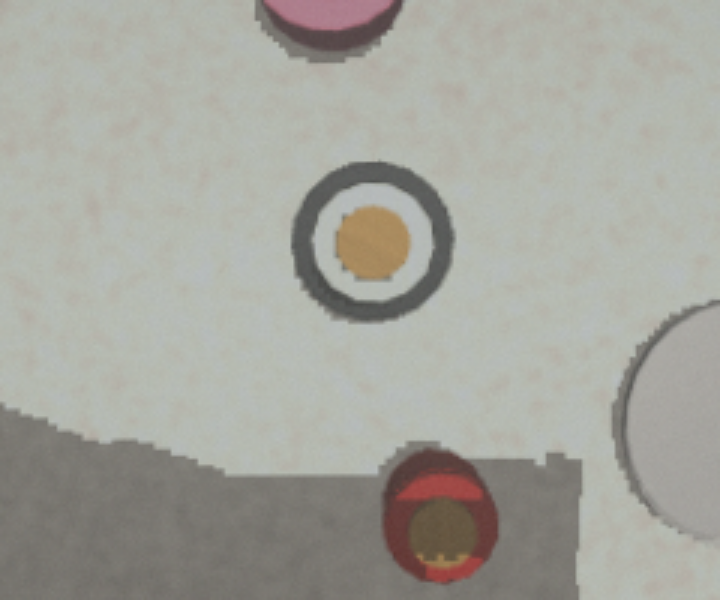

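Run:
```python
from h import *
p=arm.get_image('wrist')
def at(c,uv):
    q=dict(p);q['T']=p['T'].copy();q['T'][:3,3]=c;return ray(q,uv,True)
c0=[.626,.080,.385];c1=[.5692,.0475,.3854];c2=p['T'][:3,3]
print('thread',tri([at(c1,(297.5,397.5)),at(c2,(324.3,140.7))]))
for a,b in(((290.3,197),(353.5,159.5)),((226.5,154.3),(290,115.5)),((235,206.7),(299,168.5)),((278,143.5),(345,105.5))): print(tri([at(c0,a),at(c1,b)])[0].round(4))
print(arm.observe()['position'],arm.observe()['force'])
```

```text
thread (array([ 0.54342832, -0.21094963,  0.08003071]), [np.float64(2.267923227423328e-05), np.float64(2.2679232274209328e-05)])
[0.5968 0.0269 0.0564]
[0.5412 0.0663 0.0607]
[0.5493 0.0205 0.0699]
[0.588  0.0746 0.066 ]
[ 0.54148278 -0.28768009  0.24556057] [ 0.69246584 -0.63645198 -0.17705412]
```

Heights check out: thread top measured 80 mm (expected 82), sockets about 63 mm (expected 62). Grasp at (0.543, -0.213, 0.064).

Emit:
carry_out(claw=[9.0,9.0,9.0,9.0,9.0,9.0,9.0,9.0,9.0,9.0,9.0,9.0,9.0,9.0], delta_pos=[[2.5,0.1,0],[2.6,0,0],[2.5,0,0],[0,0,0],[0,0,2.5],[0,0,2.5],[0,0,2.5],[0,0,2.5],[0,0,2.5],[0,0,2.0],[0,0,1.5],[0,0,1.2],[0,0,1.0],[0,0,0]], angular=[[0,0,0],[0,0,0],[0,0,0],[0,0,0],[0,0,0],[0,0,0],[0,0,0],[0,0,0],[0,0,0],[0,0,0],[0,0,0],[0,0,0],[0,0,0],[0,0,0]], force=30)

```text
clock: 6.45
position: [0.5414, -0.2129, 0.0625]
ee_rot: [-2.22, -2.22, 0.001]
force: [-0.3, 0.7, -0.3]
width: 0.98
gripper_force: 0.0
```

Emit:
carry_out(claw=[5.0,4.0,3.0,3.0,3.0,3.0,3.0,3.0,3.0,3.0], delta_pos=[[0,0,0],[0,0,0],[0,0,0],[0,0,0],[0,0,0],[0,0,0],[0,0,0],[0,0,0],[0,0,0],[0,0,0]], angular=[[0,0,0],[0,0,0],[0,0,0],[0,0,0],[0,0,0],[0,0,0],[0,0,0],[0,0,0],[0,0,0],[0,0,0]])

```text
clock: 7.45
position: [0.542, -0.213, 0.0635]
ee_rot: [2.221, 2.221, 0.0]
force: [-0.3, -0.8, 0.8]
width: 0.358
gripper_force: 30.0
```

Emit:
carry_out(claw=[3.0,3.0,3.0,3.0,3.0,3.0,3.0,3.0], delta_pos=[[0,0,-0.8],[0,0,-1.5],[0,0,-2.0],[0,0,-2.5],[0,0,-2.7],[0,0,-2.5],[0,0,0],[0,0,0]], angular=[[0,0,0],[0,0,0],[0,0,0],[0,0,0],[0,0,0],[0,0,0],[0,0,0],[0,0,0]])

```text
clock: 8.25
position: [0.542, -0.213, 0.1841]
ee_rot: [2.221, 2.221, 0.001]
force: [0.0, 0.3, -2.0]
width: 0.352
gripper_force: 30.0
```

Run:
```python
from h import *
o=arm.observe();print(o['position'],o['force'],o['width'],o['gripper_force'])
p=arm.get_image('wrist');save(p,'w3')
for l,z in(('objective',-.058),('shoulder',-.024)):
    for c in arm.place_of(l,p): print(l,px(c),round(c['conf'],2),(atz(ray(p,px(c),True),o['position'][2]+z)-o['position']).round(4))
```

```text
[ 0.54203518 -0.21300188  0.18405848] [ 0.00544538  0.31605848 -2.02288472] 0.3517591850939253 29.999828338623047
objective [324.672 278.88 ] 0.81 [ 0.0019  0.0001 -0.058 ]
objective [418.624  60.48 ] 0.47 [ 0.0519  0.1232 -0.058 ]
shoulder [320.896 304.992] 0.93 [-0.0001  0.     -0.024 ]
```

View pics/w3.png

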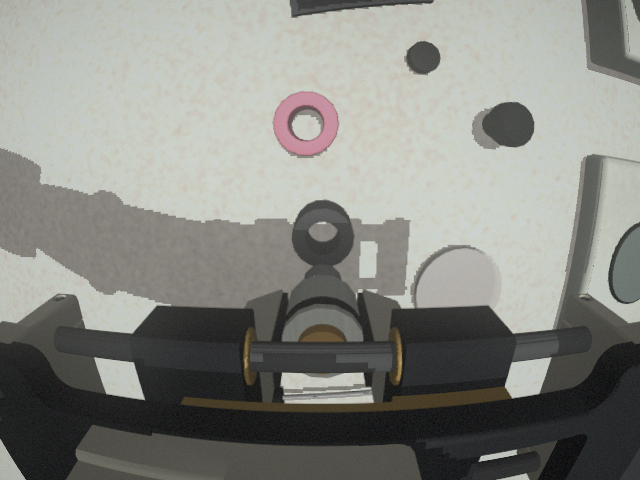

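The lens is held upright and centred (nose at about (322,270), body at (322,320)). Going over the nearest socket A (0.5487, 0.0195).

Emit:
carry_out(claw=[3.0,3.0,3.0,3.0,3.0,3.0,3.0,3.0,3.0,3.0,3.0,3.0,3.0,3.0,3.0], delta_pos=[[1.5,0,0],[2.7,0.1,0],[3.0,0.1,0],[3.0,0.1,0],[3.0,0.1,0],[3.0,0.1,0],[3.0,0.1,0],[2.5,0.1,0],[1.5,0,0],[0,0,0],[0,0,1.5],[0,0,1.9],[0,0,1.4],[0,0,0.6],[0,0,0]], angular=[[0,0,0],[0,0,0],[0,0,0],[0,0,0],[0,0,0],[0,0,0],[0,0,0],[0,0,0],[0,0,0],[0,0,0],[0,0,0],[0,0,0],[0,0,0],[0,0,0],[0,0,0]])

```text
clock: 9.9
position: [0.5484, 0.0178, 0.1288]
ee_rot: [-2.222, -2.219, 0.003]
force: [-0.2, 0.4, -1.4]
width: 0.354
gripper_force: 30.0
```

Run:
```python
from h import *
o=arm.observe();print(o['position'],o['force'])
P=[(n,arm.get_image(n)) for n in('wrist','scene','side')];save(P[0][1],'w4')
for n,p in P:
  for c in arm.place_of('socket0',p)[:4]: print(n,px(c).round(1),round(c['conf'],2),atz(ray(p,px(c),n=='wrist'),.062).round(4))
a,b=P[1][1]['frame'],P[2][1]['frame']
cv2.imwrite('pics/c4.png',np.hstack([cv2.resize(f[r[0]:r[0]+120,r[1]:r[1]+90,::-1],None,fx=4.4,fy=4.4,interpolation=cv2.INTER_CUBIC) for f,r in((a,(170,285)),(b,(190,270)))]))
```

```text
[0.54841756 0.01784975 0.12876912] [-0.23212559  0.421668   -1.37685961]
wrist [318.7 271.9] 0.79 [0.5466 0.0189 0.062 ]
wrist [399.1 262.9] 0.66 [0.5947 0.0244 0.062 ]
wrist [305.4 192.8] 0.63 [0.5394 0.0662 0.062 ]
scene [347.6 229.9] 0.83 [0.589  0.0774 0.062 ]
scene [315.1 236.5] 0.69 [0.5541 0.0132 0.062 ]
scene [329.9 225.6] 0.66 [0.5516 0.0612 0.062 ]
scene [336.8 242.2] 0.63 [0.5998 0.0322 0.062 ]
side [323.6 276.9] 0.97 [0.544  0.0532 0.062 ]
side [323.4 264.8] 0.79 [0.5578 0.0143 0.062 ]
side [303. 277.] 0.66 [0.5887 0.0692 0.062 ]
side [303.8 265.7] 0.61 [0.6003 0.0324 0.062 ]
```

View pics/c4.png

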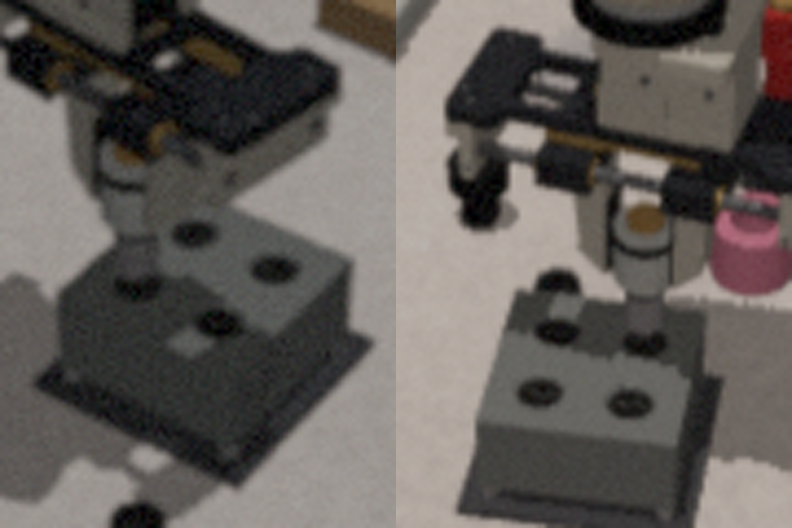

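The lens sits squarely over socket A, about 1.5 mm short in y. I correct that and go slowly into the mouth.

Emit:
carry_out(claw=[3.0,3.0,3.0,3.0,3.0,3.0,3.0,3.0,3.0,3.0,3.0], delta_pos=[[0.15,0,0],[0,0,0.15],[0,0,0.15],[0,0,0.15],[0,0,0.15],[0,0,0.15],[0,0,0.15],[0,0,0.15],[0,0,0.15],[0,0,0.1],[0,0,0]], angular=[[0,0,0],[0,0,0],[0,0,0],[0,0,0],[0,0,0],[0,0,0],[0,0,0],[0,0,0],[0,0,0],[0,0,0],[0,0,0]])

```text
clock: 11.3
position: [0.5489, 0.0202, 0.1164]
ee_rot: [2.222, 2.221, -0.001]
force: [0.5, -0.6, -2.1]
width: 0.353
gripper_force: 30.0
```

Emit:
carry_out(claw=[3.0,3.0,3.0,3.0,3.0], delta_pos=[[0,0,0.1],[0,0,0.1],[0,0,0.1],[0,0,0.1],[0,0,0]], angular=[[0,0,0],[0,0,0],[0,0,0],[0,0,0],[0,0,0]])

```text
clock: 11.8
position: [0.5488, 0.0202, 0.1123]
ee_rot: [-2.222, -2.221, 0.001]
force: [-1.5, -3.0, -0.6]
width: 0.351
gripper_force: 30.0
```

Emit:
carry_out(claw=[3.0,3.0,3.0,3.0,3.0,3.0,3.0,3.0], delta_pos=[[-0.05,-0.02,0.1],[0,0,0.1],[0,0,0.1],[0,0,0.1],[0,0,0.1],[0,0,0.1],[0,0,0.1],[0,0,0]], angular=[[0,0,0],[0,0,0],[0,0,0],[0,0,0],[0,0,0],[0,0,0],[0,0,0],[0,0,0]])

```text
clock: 12.6
position: [0.5492, 0.0198, 0.1057]
ee_rot: [2.221, 2.221, 0.001]
force: [-0.4, -4.1, 4.0]
width: 0.354
gripper_force: 30.0
```

Emit:
carry_out(claw=[3.0,3.0,3.0,3.0,3.0,3.0,3.0,3.0,3.0], delta_pos=[[0,0,0.1],[0,0,0.1],[0,0,0.1],[0,0,0.1],[0,0,0.1],[0,0,0.1],[0,0,0.1],[0,0,0.1],[0,0,0]], angular=[[0,0,0],[0,0,0],[0,0,0],[0,0,0],[0,0,0],[0,0,0],[0,0,0],[0,0,0],[0,0,0]])

```text
clock: 13.5
position: [0.5492, 0.0197, 0.0977]
ee_rot: [2.221, 2.221, 0.001]
force: [-0.3, -3.8, 3.3]
width: 0.356
gripper_force: 30.0
```

Emit:
carry_out(claw=[3.0,3.0,3.0,3.0], delta_pos=[[0,0,0.1],[0,0,0.1],[0,0,0.1],[0,0,0]], angular=[[0,0,0],[0,0,0],[0,0,0],[0,0,0]])

```text
clock: 13.9
position: [0.5492, 0.0197, 0.0948]
ee_rot: [2.221, 2.221, 0.001]
force: [-0.5, -4.1, 5.3]
width: 0.356
gripper_force: 30.0
```

Emit:
carry_out(claw=[3.0,3.0], delta_pos=[[0,0,0.1],[0,0,0]], angular=[[0,0,0],[0,0,0]])

```text
clock: 14.1
position: [0.5492, 0.0197, 0.0941]
ee_rot: [2.221, 2.22, 0.001]
force: [-2.0, -4.7, 10.7]
width: 0.353
gripper_force: 30.0
```

The force is climbing at about 5.5 N/mm at 25 mm depth, so socket A holds a spacer. Draw out and move to socket B (+47 mm x, +8 mm y).

Emit:
carry_out(claw=[3.0,3.0,3.0,3.0,3.0,3.0,3.0,3.0,3.0,3.0,3.0,3.0,3.0], delta_pos=[[0,0,-0.2],[0,0,-0.5],[0,0,-0.6],[0,0,-0.6],[0,0,-0.6],[0,0,-0.6],[0,0,-0.4],[0,0,0],[0.17,1.2,0],[0.3,1.8,0],[0.3,1.74,0],[0,0,0],[0,0,0]], angular=[[0,0,0],[0,0,0],[0,0,0],[0,0,0],[0,0,0],[0,0,0],[0,0,0],[0,0,0],[0,0,0],[0,0,0],[0,0,0],[0,0,0],[0,0,0]])

```text
clock: 15.4
position: [0.5962, 0.0278, 0.1279]
ee_rot: [-2.221, -2.221, 0.001]
force: [-0.4, -1.2, -1.7]
width: 0.354
gripper_force: 30.0
```

Emit:
carry_out(claw=[3.0,3.0,3.0,3.0,3.0,3.0,3.0,3.0,3.0,3.0,3.0,3.0], delta_pos=[[0,0.02,0.15],[0,0,0.15],[0,0,0.15],[0,0,0.15],[0,0,0.15],[0,0,0.15],[0,0,0.15],[0,0,0.15],[0,0,0.1],[0,0,0.1],[0,0,0.1],[0,0,0]], angular=[[0,0,0],[0,0,0],[0,0,0],[0,0,0],[0,0,0],[0,0,0],[0,0,0],[0,0,0],[0,0,0],[0,0,0],[0,0,0],[0,0,0]])

```text
clock: 16.6
position: [0.5963, 0.0276, 0.1133]
ee_rot: [-2.221, -2.221, 0.001]
force: [-1.1, -1.0, -1.5]
width: 0.351
gripper_force: 30.0
```

Emit:
carry_out(claw=[3.0,3.0,3.0,3.0,3.0,3.0,3.0,3.0,3.0,3.0,3.0,3.0,3.0,3.0,3.0,3.0], delta_pos=[[0,0,0.1],[0,0,0.1],[0,0,0.1],[0,0,0.1],[0,0,0.1],[0,0,0.1],[0,0,0.1],[0,0,0.1],[0,0,0.1],[0,0,0.1],[0,0,0.1],[0,0,0.1],[0,0,0.1],[0,0,0.1],[0,0,0.1],[0,0,0]], angular=[[0,0,0],[0,0,0],[0,0,0],[0,0,0],[0,0,0],[0,0,0],[0,0,0],[0,0,0],[0,0,0],[0,0,0],[0,0,0],[0,0,0],[0,0,0],[0,0,0],[0,0,0],[0,0,0]])

```text
clock: 18.2
position: [0.5952, 0.0274, 0.0977]
ee_rot: [-2.221, -2.22, 0.003]
force: [-4.2, -2.6, -2.0]
width: 0.355
gripper_force: 30.0
```

Emit:
carry_out(claw=[3.0,3.0,3.0,3.0], delta_pos=[[0,0,0.1],[0,0,0.1],[0,0,0.1],[0,0,0]], angular=[[0,0,0],[0,0,0],[0,0,0],[0,0,0]])

```text
clock: 18.6
position: [0.5952, 0.0274, 0.095]
ee_rot: [-2.221, -2.22, 0.003]
force: [-6.1, -2.2, 2.3]
width: 0.35
gripper_force: 30.0
```

Emit:
carry_out(claw=[3.0,3.0], delta_pos=[[0,0,0.1],[0,0,0]], angular=[[0,0,0],[0,0,0]])

```text
clock: 18.8
position: [0.5953, 0.0274, 0.0943]
ee_rot: [-2.221, -2.22, 0.003]
force: [-6.8, -2.0, 4.3]
width: 0.353
gripper_force: 30.0
```

Emit:
carry_out(claw=[3.0,3.0], delta_pos=[[0,0,0.1],[0,0,0]], angular=[[0,0,0],[0,0,0]])

```text
clock: 19.0
position: [0.5953, 0.0274, 0.0936]
ee_rot: [-2.221, -2.22, 0.003]
force: [-7.7, -2.0, 7.5]
width: 0.356
gripper_force: 30.0
```

Emit:
carry_out(claw=[3.0,3.0], delta_pos=[[0,0,0.1],[0,0,0]], angular=[[0,0,0],[0,0,0]])

```text
clock: 19.2
position: [0.5955, 0.0275, 0.093]
ee_rot: [-2.221, -2.22, 0.002]
force: [-9.5, -2.1, 15.5]
width: 0.354
gripper_force: 30.0
```

Force climbs again at 25 mm depth: spacer in B. On to socket D (0.588, 0.0747).

Emit:
carry_out(claw=[3.0,3.0,3.0,3.0,3.0,3.0,3.0,3.0,3.0,3.0,3.0,3.0,3.0], delta_pos=[[0,0,-0.2],[0,0,-0.5],[0,0,-0.6],[0,0,-0.6],[0,0,-0.6],[0,0,-0.6],[0,0,-0.5],[0,0,0],[1.2,-0.2,0],[1.8,-0.3,0],[1.72,-0.3,0],[0,0,0],[0,0,0]], angular=[[0,0,0],[0,0,0],[0,0,0],[0,0,0],[0,0,0],[0,0,0],[0,0,0],[0,0,0],[0,0,0],[0,0,0],[0,0,0],[0,0,0],[0,0,0]])

```text
clock: 20.5
position: [0.5882, 0.0757, 0.1283]
ee_rot: [-2.22, -2.223, 0.0]
force: [0.1, -0.9, -2.2]
width: 0.35
gripper_force: 30.0
```

Run:
```python
from h import *
o=arm.observe();print(o['position'],o['force'])
p=arm.get_image('wrist')
for l,z in(('objective',-.0575),('shoulder',-.0235)):
    for c in arm.place_of(l,p)[:2]: print(l,px(c),round(c['conf'],2),(atz(ray(p,px(c),True),o['position'][2]+z)-o['position']).round(4))
for c in arm.place_of('socket0',p): print(px(c).round(1),round(c['conf'],2),atz(ray(p,px(c),True),.062).round(4))
```

```text
[0.58817429 0.07571001 0.12830053] [ 0.1058333  -0.87124    -2.21117814]
objective [324.224 279.984] 0.73 [ 0.0016 -0.0003 -0.0575]
[242.3 287.4] 0.88 [0.5396 0.0665 0.062 ]
[322.5 277.1] 0.81 [0.5888 0.0737 0.062 ]
```

Emit:
carry_out(claw=[3.0,3.0,3.0,3.0,3.0,3.0,3.0,3.0,3.0,3.0,3.0,3.0], delta_pos=[[-0.05,0,0.15],[0,0,0.15],[0,0,0.15],[0,0,0.15],[0,0,0.15],[0,0,0.15],[0,0,0.15],[0,0,0.15],[0,0,0.1],[0,0,0.1],[0,0,0.1],[0,0,0]], angular=[[0,0,0],[0,0,0],[0,0,0],[0,0,0],[0,0,0],[0,0,0],[0,0,0],[0,0,0],[0,0,0],[0,0,0],[0,0,0],[0,0,0]])

```text
clock: 21.9
position: [0.5884, 0.0743, 0.1134]
ee_rot: [-2.222, -2.221, 0.0]
force: [-0.4, 0.2, -1.0]
width: 0.354
gripper_force: 30.0
```

Emit:
carry_out(claw=[3.0,3.0,3.0,3.0,3.0,3.0,3.0,3.0], delta_pos=[[0,0,0.1],[0,0,0.1],[0,0,0.1],[0,0,0.1],[0,0,0.1],[0,0,0.1],[0,0,0.1],[0,0,0]], angular=[[0,0,0],[0,0,0],[0,0,0],[0,0,0],[0,0,0],[0,0,0],[0,0,0],[0,0,0]])

```text
clock: 22.7
position: [0.5873, 0.0741, 0.1059]
ee_rot: [-2.221, -2.22, 0.003]
force: [-5.9, -1.4, 0.9]
width: 0.359
gripper_force: 30.0
```

Emit:
carry_out(claw=[3.0,3.0,3.0,3.0,3.0,3.0,3.0,3.0,3.0], delta_pos=[[0,-0.04,0.1],[0,0,0.1],[0,0,0.1],[0,0,0.1],[0,0,0.1],[0,0,0.1],[0,0,0.1],[0,0,0.1],[0,0,0]], angular=[[0,0,0],[0,0,0],[0,0,0],[0,0,0],[0,0,0],[0,0,0],[0,0,0],[0,0,0],[0,0,0]])

```text
clock: 23.6
position: [0.5872, 0.0742, 0.098]
ee_rot: [-2.221, -2.221, 0.002]
force: [-6.0, -0.5, -1.1]
width: 0.351
gripper_force: 30.0
```

Emit:
carry_out(claw=[3.0,3.0,3.0,3.0,3.0], delta_pos=[[0,0,0.1],[0,0,0.1],[0,0,0.1],[0,0,0.1],[0,0,0]], angular=[[0,0,0],[0,0,0],[0,0,0],[0,0,0],[0,0,0]])

```text
clock: 24.1
position: [0.5872, 0.0743, 0.0941]
ee_rot: [-2.221, -2.221, 0.002]
force: [-5.3, -0.5, -1.9]
width: 0.353
gripper_force: 30.0
```

Emit:
carry_out(claw=[3.0,3.0,3.0], delta_pos=[[0,0,0.1],[0,0,0.1],[0,0,0]], angular=[[0,0,0],[0,0,0],[0,0,0]])

```text
clock: 24.4
position: [0.5873, 0.0743, 0.092]
ee_rot: [-2.221, -2.221, 0.002]
force: [-5.1, -0.9, -2.1]
width: 0.353
gripper_force: 30.0
```

Emit:
carry_out(claw=[3.0,3.0], delta_pos=[[0,0,0.1],[0,0,0]], angular=[[0,0,0],[0,0,0]])

```text
clock: 24.6
position: [0.5873, 0.0742, 0.0911]
ee_rot: [-2.221, -2.221, 0.002]
force: [-5.3, -1.0, -1.1]
width: 0.352
gripper_force: 30.0
```

Emit:
carry_out(claw=[3.0,3.0,3.0,3.0], delta_pos=[[0,0,0.1],[0,0,0.1],[0,0,0.1],[0,0,0]], angular=[[0,0,0],[0,0,0],[0,0,0],[0,0,0]])

```text
clock: 25.0
position: [0.5873, 0.0743, 0.0881]
ee_rot: [-2.221, -2.221, 0.002]
force: [-4.8, -0.7, -1.7]
width: 0.357
gripper_force: 30.0
```

Emit:
carry_out(claw=[3.0,3.0], delta_pos=[[0,0,0.1],[0,0,0]], angular=[[0,0,0],[0,0,0]])

```text
clock: 25.2
position: [0.5873, 0.0743, 0.0871]
ee_rot: [-2.221, -2.221, 0.002]
force: [-5.7, -1.8, -2.7]
width: 0.353
gripper_force: 30.0
```

Emit:
carry_out(claw=[3.0,3.0], delta_pos=[[0,0,0.1],[0,0,0]], angular=[[0,0,0],[0,0,0]])

```text
clock: 25.4
position: [0.5873, 0.0742, 0.0861]
ee_rot: [-2.221, -2.221, 0.002]
force: [-6.3, 0.0, -1.1]
width: 0.353
gripper_force: 30.0
```

Past the spacer depth with no rise, so socket D is the empty one. Pressing home.

Emit:
carry_out(claw=[3.0,3.0], delta_pos=[[0,0,0.1],[0,0,0]], angular=[[0,0,0],[0,0,0]])

```text
clock: 25.6
position: [0.5873, 0.0742, 0.0856]
ee_rot: [-2.221, -2.221, 0.002]
force: [-8.6, -1.5, 4.2]
width: 0.352
gripper_force: 30.0
```

Emit:
carry_out(claw=[3.0,3.0], delta_pos=[[0,0,0.1],[0,0,0]], angular=[[0,0,0],[0,0,0]])

```text
clock: 25.8
position: [0.5873, 0.0742, 0.0855]
ee_rot: [-2.221, -2.221, 0.001]
force: [-10.1, -1.0, 16.2]
width: 0.353
gripper_force: 30.0
```

Hard stop at TCP 0.0855, which puts the shoulder at 0.062: home. Ease the side load and let go.

Emit:
carry_out(claw=[3.0,3.0,4.5,6.0,8.0,9.0,9.0,9.0,9.0], delta_pos=[[0,-0.06,-0.05],[0,0,0],[0,0,0],[0,0,0],[0,0,0],[0,0,0],[0,0,0],[0,0,0],[0,0,0]], angular=[[0,0,0],[0,0,0],[0,0,0],[0,0,0],[0,0,0],[0,0,0],[0,0,0],[0,0,0],[0,0,0]])

```text
clock: 26.7
position: [0.5875, 0.0744, 0.085]
ee_rot: [2.221, 2.221, 0.0]
force: [0.1, -0.3, -1.0]
width: 0.909
gripper_force: 0.0
```

Emit:
carry_out(claw=[9.0,9.0,9.0,9.0,9.0,9.0,9.0,9.0,9.0,9.0], delta_pos=[[0,0,-0.5],[0,0,-1.5],[0,0,-2.0],[0,0,-2.5],[0,0,-2.5],[0,0,-2.5],[0,0,-2.5],[-2.0,0,-1.0],[-3.0,0,0],[0,0,0]], angular=[[0,0,0],[0,0,0],[0,0,0],[0,0,0],[0,0,0],[0,0,0],[0,0,0],[0,0,0],[0,0,0],[0,0,0]])

```text
clock: 27.7
position: [0.5876, 0.0193, 0.236]
ee_rot: [2.226, 2.213, -0.001]
force: [0.0, 0.4, 0.1]
width: 0.981
gripper_force: 0.0
```

Run:
```python
from h import *
P={n:arm.get_image(n) for n in('wrist','side','scene')}
for n in('wrist','scene'):
    p=P[n]
    print(arm.observe()['position'],n,[(px(c).round(1).tolist(),round(c['conf'],2),atz(ray(p,px(c),n=='wrist'),.062).round(4)) for c in arm.place_of('shoulder',p)])
r=lambda f,y,x,w:cv2.resize(f[y:y+w,x:x+w,::-1],(390,390),interpolation=cv2.INTER_CUBIC)
cv2.imwrite('pics/end.png',np.hstack([r(P['side']['frame'],210,260,110),r(P['wrist']['frame'],60,210,260)]))
```

```text
[0.58730171 0.02475064 0.23520422] wrist [([323.2, 165.2], 0.61, array([0.5893, 0.0744, 0.062 ]))]
[0.5872818  0.02531409 0.2350912 ] scene [([345.6, 230.4], 0.85, array([0.587 , 0.0732, 0.062 ])), ([197.2, 327.5], 0.56, array([ 0.5792, -0.307 ,  0.062 ]))]
```

View pics/end.png

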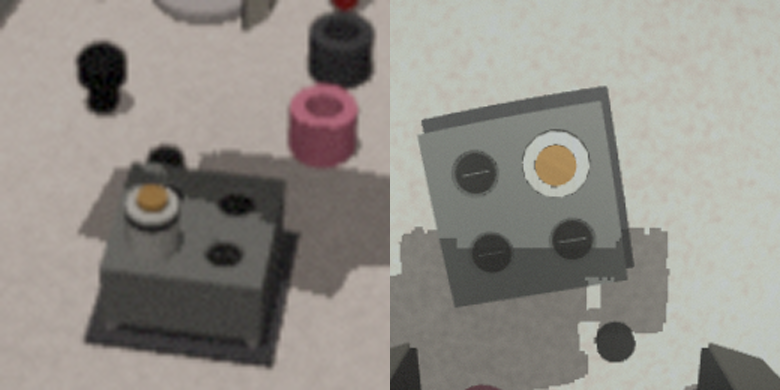

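The lens stands upright in socket D with its shoulder on the block, and the gripper is clear. Handing in.

```bash
python3 -c "
from cell import arm
print(arm.sign_off())"
```

```text
the job is handed in; nothing more can be done
None
```

The objective is parked upright and fully home in the empty socket (socket3 or its equivalent, at x 0.587, y 0.074), let go, and the job is handed in; two other sockets I tried held spacers, and the hand-in returned no verdict.

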